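# Mount the netsuke carving and hold the dead-man plunger

## Robot

A 6-joint arm with a two-finger parallel gripper is mounted at the origin on the work surface. World frame = base frame: x ahead of the robot, y to its left, z up, the work surface at z = 0. Lengths are in m, angles in rad, forces in N, time in s.
With the tool pointing down it reaches from about 0.35 to 0.85 m from the base axis. Payload 8.1 kg.
Tool frame: the origin (TCP) lies on the mounting face of the last link; the fingertips stand 186 mm ahead of it and the grasp point (between the pads) lies 167 mm ahead of it; z points along the fingers, y is the line along which they close (so a half turn about z gives the same grasp; the last joint's range is limited). The gripper opens to 93 mm and grips with 3 to 60 N. Pads are 15 mm wide; open, the fingers measure 128 mm over their backs; the gripper's body (75 mm by 188 mm) begins 65 mm behind the grasp point.
Start: joints at [-1.43, 0.13, 1.488, -0, 1.523, -0.085], TCP at [0.134, -0.585, 0.405] pointing down, gripper open.
Joint ranges: [-2.96, 2.96], [-0.89, 2.26], [0.02, 2.5], [-1.34, 4.48], [0, 2.73], [-2.66, 2.66]. Speed limits (rad/s): [2.39, 2.39, 2.79, 3.14, 3.14, 3.14].

## Interface

Orientations are given as a rotation vector (axis times angle).
In Python, from plant import * gives the robot as it stands. The module is installed in compiled form; this text tells all that it offers.
- The arm moves only by the tool arm_command, never from a script. Its argument "increments" is a list of rows, each a list of 6 numbers: the shift along the tool's x, y, z in units of 0.2 m (1.0 is 0.2 m), then the turn, a rotation vector about the tool's x, y, z in units of pi rad (1.0 is pi rad). A call has exactly 5 rows; each row is the pose to reach, as a shift and turn from the pose commanded when the call began, along the tool's axes at that moment, turning the shorter way round; what a row does not reach only later rows make up. A row lasts 1/8 s, in which the tool goes at most 62.5 mm and 10.7 degrees, less where a joint would pass 70% of its speed; a pose out of reach is approached as far as the arm can. A call with a number of a shift or a turn outside -1 to 1 is refused whole. A call with a gripper value outside its range is refused whole. "fingers" is the closure, from -1 (fully open) to 1 (shut), set as the call begins (left out, the last holds). The fingers move at their own pace and stop on an object; "force" is the grip in N (left out, the last holds). Time passes only in rows, so rows that repeat a pose let the fingers close, or fill a call up. It gives the time, the measured TCP pose, the force, the opening and the grip force at its end, in the units of the state.
- read_state(): the state, without advancing time (a new reading comes with each control period).
- read_camera(name): name is "side" or "top" or "wrist"; returns a dict with "image" (480x640x3 uint8, red, green, blue), "fx", "fy", "cx", "cy" (pixels), "k1" (the pictures are not rectified: a ray, as slopes to the right and down, at radius r is drawn at 1 + k1 r^2 times it, then the intrinsics apply), "T" (4x4, takes a point from camera to world coordinates). Camera axes: x right, y down, z forward; pixel columns grow to the right and rows downward; lengths in m; the calibration is good to about 2 mm. A picture is of the moment at which its call begins. There is no depth.
- close_job(): hands the job in; it is judged then, once.
The state is a dict: "t": time; "q": joint angles; "dq": joint speeds; "joint_torque": joint torques, N m; "tool_pos": TCP position; "orientation": TCP orientation; "force": force on the tool from outside, world axes, zero at the start; "wrist_torque": the same for the moment, N m; "opening": finger opening in m; "gripper_force": force on a finger pad.
Only numpy, scipy, OpenCV 4.12 (cv2) and the standard library are available. Lean on these libraries where they do the work, as an engineer would, in place of code of your own. Each camera call takes 0.05 s, during which the arm holds its last target. There are 200 camera calls.

## Task

Pick up the half-carved monkey and seat it on the turntable, with its carrier's two holes down over the two pegs and the carrier lying flat on the plate, and let it go. Only then press the dead-man plunger down with the fingers to half its travel, where its top is level with the top of the brass gauge post, without ever bottoming it, and finish while still holding it there: do not let go of it at the end. Leave everything else on the bench where it is.

Things in the scene. Friction and masses are not known exactly. Their poses are not given: they have to be found in the camera images.
- carving: Half-carved boxwood monkey on its carrier, one loose rigid piece of 110 to 220 g. Origin: centre of the carrier's underside, z up. Carrier: wooden plate 80 (x) x 50 (y) x 16 mm with two vertical holes, 12 mm in diameter, 16 mm deep, open below, at x = -22 and +22 mm, y = 0. On it a squared block 40 (x) x 36 (y) mm, 16 to 56 mm above the underside, then the narrower rounded head up to 81 mm.
- carving_mid (a point): Middle of the carving, on its vertical axis 40 mm above the carrier's underside, inside the squared block (flat sides at y = -18 and +18 mm, x = -20 and +20 mm: where to grip); axes as carving.
- turntable: Round iron turntable, fixed to the bench and locked, it does not turn. Origin: centre of its underside; plate 130 mm in diameter, its flat top 45 mm above the bench.
- seat (a point): Centre of the turntable plate's top face. Two steel pegs, 8 mm in diameter, 14 mm tall, tapered tips, stand up from it at x = -22 and +22 mm, y = 0 in these axes (z up). Seated, the carrier's holes are over the pegs and its underside lies on the plate: carving_mid is 40 mm straight above this point, its x along this x, either way round.
- dead_man: Dead-man unit fixed to the bench: grey housing 110 (x) x 80 (y) x 45 mm tall, origin at the centre of its underside, z up. At its centre stands a palm plunger with a round black cap 38 mm in diameter, flat on top. A thin brass gauge post, 9 mm in diameter, stands at x = +43 mm, its top 69 mm above the bench: the height of the plunger's top at half travel.
- plunger_top (a point): Centre of the plunger cap's flat top; it moves with the plunger: 79 mm above the bench when up, 69 mm at half travel, 59 mm when bottomed.
- plunger (a joint): Travel of the plunger, straight down, in m: 0 = up (as at the start), 0.010 = half travel (its only running position), 0.020 = bottomed (tripped). A spring pushes it back up: about 2 N to start it, 6 N at half travel, 10 N at the bottom; it springs up when let go.
- whetstone: Bystander: pale grey whetstone slab, 50 x 150 x 22 mm, lying flat; origin about the middle of its underside. Leave it where it is.
- pot: Bystander: lidded blue porcelain pot, 84 mm across, 88 mm tall; origin about the middle of its underside. Leave it where it is.
- loupe: Bystander: short tarnished brass loupe tube, 48 mm across, 30 mm tall, standing on end; origin about the middle of its underside. Leave it where it is.
- burnisher: Bystander: walnut burnishing stick, 145 mm long, 14 mm wide, 12 mm tall, lying flat along its x; origin about the middle of its underside. Leave it where it is.
- chisel: Bystander: wood-handled hand chisel, 160 mm long, 18 mm thick, lying along its x. Leave it where it is.
- dust_brush: Bystander: small hand brush lying along its x. Leave it where it is.
- finished_netsuke: Bystander: finished acorn-shaped netsuke, 38 mm across, 34 mm tall; origin about the middle of its underside. Leave it where it is.
Not all that is in view belongs to the job. Leave any brown or orange look-alike of the turntable alone.

How it is judged:
On the way, in this order (a step that is already met when the one before it is completed fails the run):
1. the carving is seated on the turntable's pegs and let go, the plunger still up (horizontal distance between carving_mid and seat below 0.004 m and z of carving_mid in the frame of seat between 0.036 and 0.043 m and angle between carving_mid's own z axis and vertical below 0.06 rad and angle between the x axis of carving_mid and the x axis of seat, either way round below 0.12 rad and contact force between the fingers and carving below 0.05 N and linear speed of carving below 0.02 m/s and value of joint plunger below 0.003 m), for 0.2 s.
2. the plunger is held about half-way down by the fingers (value of joint plunger between 0.006 and 0.014 m and contact force between the fingers and dead_man above 1.5 N), for 0.3 s.
At the end, for the whole second after the job is handed in: The carrier lies flat on the turntable over both pegs (centre within 4 mm, height within 4 mm low and 3 mm high, upright within 0.06 rad, in line within 0.12 rad), at rest and not touched by the fingers; the plunger is held by the fingers at 6 to 14 mm of its 20 mm travel, with at least 1.5 N (all of step 2 and horizontal distance between carving_mid and seat below 0.004 m and z of carving_mid in the frame of seat between 0.036 and 0.043 m and angle between carving_mid's own z axis and vertical below 0.06 rad and angle between the x axis of carving_mid and the x axis of seat, either way round below 0.12 rad and contact force between the fingers and carving below 0.05 N and linear speed of carving below 0.02 m/s); the arm keeps its last pose, push and grip.
It fails at once if the plunger is bottomed (beyond 18 mm) (value of joint plunger above 0.018 m).
It fails at once if the plunger is pressed before the carving is seated (value of joint plunger above 0.005 m and not (horizontal distance between carving_mid and seat below 0.004 m and z of carving_mid in the frame of seat between 0.036 and 0.043 m and angle between carving_mid's own z axis and vertical below 0.06 rad and angle between the x axis of carving_mid and the x axis of seat, either way round below 0.12 rad)).
It fails at once if a bystander is moved by more than 20 mm (distance of any of whetstone, pot, loupe, burnisher, chisel, dust_brush, finished_netsuke from where it was at the start of the episode above 0.02 m).
It also fails if it takes over 64 s, if anything falls off the work surface, if the arm or the gripper's body presses on something with over 40 N, if the wrist force passes 120 N, or if a joint passes its speed limit or range.

## Working session

There is one attempt and no reset: what is moved stays moved. The work goes in short steps, Python scripts to look and compute and a tool call to move; the robot and the scene stay as the last step left them, time stands still between calls to the robot, and variables do not carry over. Pictures are saved under pics/ and viewed, at most 10 in all, crops included, and the job is handed in when it is done.

Besides the shell and the picture viewer there is one more tool, called after ">>>" in YAML: its name, and indented under it one key for each argument. arm_command: Moves the arm, as the interface text tells. Shifts and turns lie within -1 to 1; 1 stands for 0.2 m of shift or pi rad of turn. Its arguments: {"type":"object","properties":{"increments":{"type":"array","items":{"type":"array","items":{"type":"number","minimum":-1,"maximum":1}}},"fingers":{"type":"number"},"force":{"type":"number"}},"required":["increments"]}

```bash
mkdir -p pics
cat > h.py <<'E'
from plant import *
import numpy as np, cv2
from scipy.spatial.transform import Rotation as R
def ray(c,u,v):
    d=np.array([(u-c["cx"])/c["fx"],(v-c["cy"])/c["fy"]]);s=d.copy()
    for _ in range(20): s=d/(1+c["k1"]*(s@s))
    T=np.array(c["T"]);return T[:3,3],T[:3,:3]@np.array([s[0],s[1],1.])
def onz(c,u,v,z):
    o,d=ray(c,u,v);return o+d*(z-o[2])/d[2]
def proj(c,p):
    T=np.array(c["T"]);q=T[:3,:3].T@(np.array(p)-T[:3,3]);s=q[:2]/q[2];s=s*(1+c["k1"]*(s@s))
    return np.array([s[0]*c["fx"]+c["cx"],s[1]*c["fy"]+c["cy"]])
def save(c,n,crop=None,k=1):
    im=cv2.cvtColor(c["image"],cv2.COLOR_RGB2BGR)
    if crop: x0,y0,x1,y1=crop; im=im[y0:y1,x0:x1]
    cv2.imwrite("pics/"+n,cv2.resize(im,None,fx=k,fy=k,interpolation=cv2.INTER_CUBIC))
E
python3 - <<'E'
from h import *
for n in("top","side","wrist"):
    c=read_camera(n);save(c,n+"0.png");np.save(n+"0.npy",c,allow_pickle=True)
    print(n,c["fx"],c["cx"],c["cy"],c["k1"],np.round(c["T"],3).tolist())
s=read_state();print(s["t"],s["tool_pos"],s["orientation"],s["opening"],R.from_rotvec(s["orientation"]).as_matrix().round(3))
E
```

```text
top 593.0837113140187 317.32596766570157 236.4136073040466 -0.030462071015544424 [[0.011, -0.997, 0.081, 0.452], [-1.0, -0.011, -0.001, -0.016], [0.002, -0.081, -0.997, 1.491], [0.0, 0.0, 0.0, 1.0]]
side 516.7592348021597 330.56662949839176 239.69432845908509 -0.057244529996598015 [[0.905, -0.297, 0.305, 0.206], [-0.426, -0.649, 0.63, -0.731], [0.011, -0.7, -0.714, 0.933], [0.0, 0.0, 0.0, 1.0]]
wrist 403.7468015415725 315.68025944940683 234.08923947642583 -0.05183047454276733 [[0.223, -0.945, -0.241, 0.2], [-0.975, -0.216, -0.054, -0.571], [-0.001, 0.247, -0.969, 0.384], [0.0, 0.0, 0.0, 1.0]]
0.15 [ 0.13432735 -0.58458899  0.40392268] [-3.12013133e+00 -3.53769667e-01  9.56933850e-05] 0.09309010900133932 [[ 0.975  0.224 -0.   ]
 [ 0.224 -0.975  0.001]
 [ 0.    -0.001 -1.   ]]
```

View pics/top0.png

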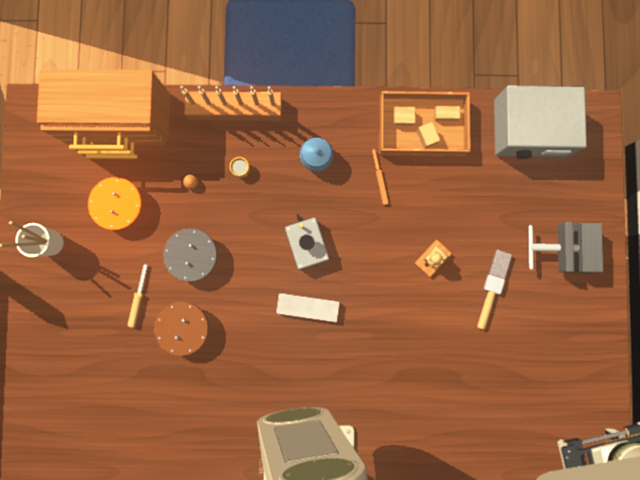

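View pics/side0.png

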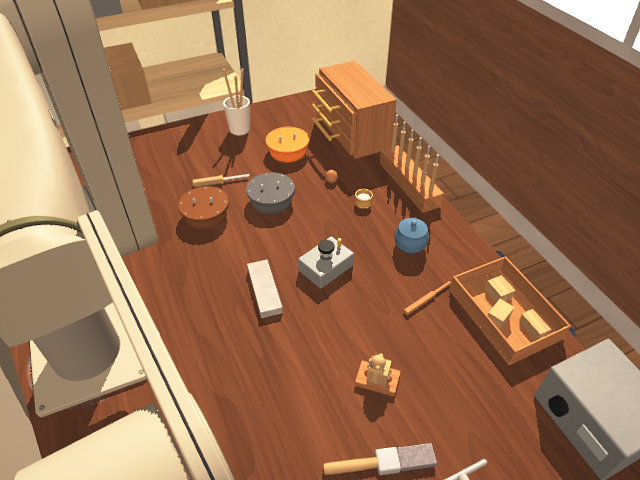

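The top view shows the carving at (434,258), the dead-man at (307,243) with its post near (298,218), and three turntables: orange (115,204), brown (181,329) and grey (190,255). The grey one fits "iron", since the brown and orange ones are the look-alikes. The side view agrees: carving (378,375), grey turntable (270,190). I'll confirm these in an enlarged crop and measure.

Run:
```python
from h import *
c=np.load("top0.npy",allow_pickle=True).item();im=c["image"]
b=cv2.cvtColor(im,cv2.COLOR_RGB2BGR)
f=lambda x,y,w:cv2.resize(b[y-w:y+w,x-w:x+w],(390,390),interpolation=cv2.INTER_CUBIC)
s=np.load("side0.npy",allow_pickle=True).item();sb=cv2.cvtColor(s["image"],cv2.COLOR_RGB2BGR)
cv2.imwrite("pics/crops.png",np.hstack([f(190,255,32),f(434,258,32)]))
# turntable: low saturation mask
hsv=cv2.cvtColor(im,cv2.COLOR_RGB2HSV)
m=((hsv[...,1]<70)).astype(np.uint8)*255
r=np.zeros_like(m);r[220:290,155:225]=m[220:290,155:225]
cs=max(cv2.findContours(r,0,2)[0],key=cv2.contourArea);print("tt",cv2.fitEllipse(cs),cv2.contourArea(cs))
e=cv2.fitEllipse(cs);print(onz(c,*e[0],.045))
# cap: dark
r=np.zeros_like(m);r[225:265,288:326]=(hsv[225:265,288:326,2]<60)*255
cs=max(cv2.findContours(r,0,2)[0],key=cv2.contourArea);e=cv2.fitEllipse(cs);print("cap",e,onz(c,*e[0],.079))
# bright spots on turntable
g=cv2.cvtColor(im,cv2.COLOR_RGB2GRAY).astype(float)
sub=g[235:275,170:212];print(np.median(sub))
t=((sub>np.median(sub)+35)*255).astype(np.uint8);n,l,st,ce=cv2.connectedComponentsWithStats(t)
for i in range(1,n):print(st[i,4],ce[i]+[170,235],onz(c,*(ce[i]+[170,235]),.058))
# carrier
r=np.zeros_like(m);w=(hsv[...,0]<25)&(hsv[...,1]>100)&(hsv[...,2]>165);r[230:290,405:465]=w[230:290,405:465]*255
cs=max(cv2.findContours(r,0,2)[0],key=cv2.contourArea);e=cv2.minAreaRect(cs);print("car",e)
for p in cv2.boxPoints(e):print(p,onz(c,*p,.016))
```

```text
tt ((189.81475830078125, 254.52297973632812), (51.03115463256836, 51.81942367553711), 46.44838333129883) 2072.0
[0.52177233 0.29352858 0.045     ]Traceback (most recent call last):
  File "<stdin>", line 15, in <module>
ValueError: max() iterable argument is empty
```

View pics/crops.png

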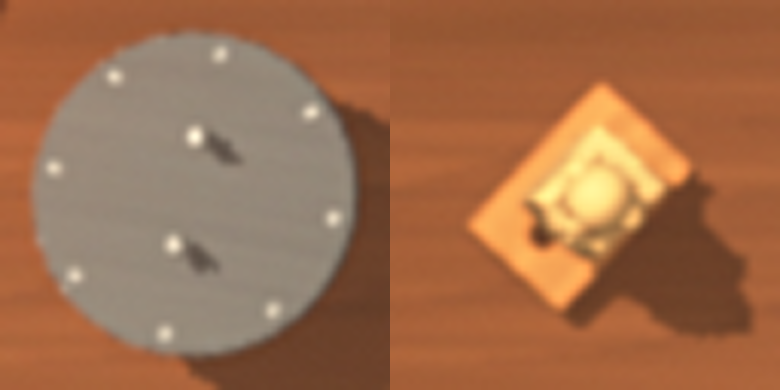

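The crop confirms the grey iron turntable, with pegs near (190,245) and (186,263). The carrier's long axis runs from upper right to lower left.

Run:
```python
from h import *
c=np.load("top0.npy",allow_pickle=True).item();im=c["image"]
hsv=cv2.cvtColor(im,cv2.COLOR_RGB2HSV);z=np.zeros(im.shape[:2],np.uint8)
r=z.copy();r[225:262,290:324]=(hsv[225:262,290:324,2]<85)*255
cs=max(cv2.findContours(r,0,2)[0],key=cv2.contourArea);(x,y),rad=cv2.minEnclosingCircle(cs);print("cap",x,y,rad,cv2.contourArea(cs),onz(c,x,y,.079))
r=z.copy();m=hsv[...,1]<70;r[205:280,275:335]=m[205:280,275:335]*255
cs=max(cv2.findContours(r,0,2)[0],key=cv2.contourArea);print("hous",cv2.minAreaRect(cs))
for n,p in dict(peg1=(190,245.3,.058),peg2=(186.4,263,.058),post=(298.5,217,.069)).items():print(n,onz(c,*p))
g=cv2.cvtColor(im,cv2.COLOR_RGB2GRAY).astype(float)
P=[]
for u,v in((190,245),(186,263)):
    w=g[v-3:v+4,u-3:u+4];w=np.clip(w-np.median(w)-15,0,None);yy,xx=np.mgrid[v-3:v+4,u-3:u+4]
    q=((xx*w).sum()/w.sum(),(yy*w).sum()/w.sum());P.append(onz(c,*q,.059));print(q,P[-1])
d=P[0]-P[1];print("pegs mid",(P[0]+P[1])/2,"dist",np.hypot(*d[:2]),"ang",np.arctan2(d[1],d[0]))
w=(hsv[...,0]<25)&(hsv[...,1]>90)&(hsv[...,2]>190);r=z.copy();r[230:290,405:465]=w[230:290,405:465]*255
cs=max(cv2.findContours(r,0,2)[0],key=cv2.contourArea);e=cv2.minAreaRect(cs);print("car",e)
Q=np.array([onz(c,*p,.016) for p in cv2.boxPoints(e)]);print(Q.round(4),Q.mean(0),[np.linalg.norm(Q[i]-Q[i-1]) for i in range(4)])
for i in range(4): d=Q[i]-Q[i-1];print(np.arctan2(d[1],d[0]))
# hand corners
H=np.array([onz(c,402+(a-390)*64/390,226+b_*64/390,.016) for a,b_ in((603,82),(692,165),(560,312),(467,225))]);print(H.round(4),H.mean(0),[np.linalg.norm(H[i]-H[i-1]) for i in range(4)])
```

```text
cap 306.5 242.0 6.800835609436035 124.5 [0.55308243 0.0083267  0.079     ]
hous ((306.4933776855469, 242.67953491210938), (45.866214752197266, 32.3887939453125), 72.12130737304688)
peg1 [0.54351234 0.29091373 0.058     ]
peg2 [0.50054442 0.29845198 0.058     ]
post [0.61402406 0.0285256  0.069     ]
(np.float64(189.434554973822), np.float64(244.90575916230367)) [0.54438987 0.29209859 0.059     ]
(np.float64(185.94425087108013), np.float64(262.62020905923345)) [0.50141518 0.29936187 0.059     ]
pegs mid [0.52290253 0.29573023 0.059     ] dist 0.04358416095174127 ang -0.167430682758897
car ((432.66290283203125, 257.4208068847656), (21.323726654052734, 32.960968017578125), 42.27368927001953)
[[ 0.5095 -0.2579  0.016 ]
 [ 0.5709 -0.3135  0.016 ]
 [ 0.5355 -0.3528  0.016 ]
 [ 0.4742 -0.2971  0.016 ]] [ 0.52252215 -0.30532257  0.016     ] [np.float64(0.05271631351530295), np.float64(0.0829162938024001), np.float64(0.05291427474220811), np.float64(0.08278838782454583)]
0.8387261700900467
-0.7355118414686973
-2.305301081926063
2.403686191265205
[[ 0.5675 -0.3162  0.016 ]
 [ 0.5338 -0.3526  0.016 ]
 [ 0.4732 -0.2982  0.016 ]
 [ 0.5083 -0.2602  0.016 ]] [ 0.52068157 -0.30680801  0.016     ] [np.float64(0.08146174392629049), np.float64(0.04954586056280356), np.float64(0.08142218610744677), np.float64(0.051657227908124145)]
```

```bash
cat >> h.py <<'E'
def go(x,y,z,yaw):
    "increment to TCP x,y,z, straight down, tool y at heading yaw"
    s=read_state();A=R.from_rotvec(s["orientation"])
    ty=np.array([np.cos(yaw),np.sin(yaw),0]);tz=np.array([0,0,-1.]);B=R.from_matrix(np.c_[np.cross(ty,tz),ty,tz])
    d=A.inv().apply(np.array([x,y,z])-s["tool_pos"]);r=(A.inv()*B).as_rotvec()
    a=A.as_matrix()[:,1]
    print("t",round(s["t"],2),"pos",np.round(s["tool_pos"],4),"yaw",round(np.arctan2(a[1],a[0]),4),"F",np.round(s["force"],2))
    print("rowlen",np.linalg.norm(d)/.0625,np.linalg.norm(r)/np.radians(10.7));print(np.r_[d/.2,r/np.pi].round(4).tolist())
E
python3 -c "
from h import *
go(.5215,-.306,.36,-.735)"
```

```text
t 0.15 pos [ 0.1343 -0.5846  0.4039] yaw -1.345 F [ 0.71 -0.07 -0.44]
rowlen 7.664044804994209 3.2663760575783143
[2.1986, -0.9238, 0.2212, -0.0004, -0.0002, -0.1942]
```

>>> arm_command:
  increments:
    - [0.2, -0.08, 0.02, 0, 0, -0.04]
    - [0.42, -0.18, 0.05, 0, 0, -0.09]
    - [0.66, -0.28, 0.07, 0, 0, -0.14]
    - [0.9, -0.38, 0.1, 0, 0, -0.19]
    - [1.0, -0.46, 0.12, 0, 0, -0.194]
  fingers: -1
  force: 25

```text
t: 0.78
tool_pos: [0.3105, -0.4486, 0.3801]
orientation: [-2.868, -1.281, -0.001]
force: [0.4, 0.0, -0.1]
opening: 0.0929
gripper_force: 0.0
```

```bash
python3 -c "
from h import *
go(.5215,-.306,.36,-.735)"
```

```text
t 0.78 pos [ 0.3105 -0.4486  0.3801] yaw -0.7308 F [ 0.4   0.02 -0.07]
rowlen 4.086794258224103 0.023274129743118332
[1.2349, 0.3097, 0.1012, -0.0002, -0.0002, 0.0013]
```

>>> arm_command:
  increments:
    - [0.28, 0.07, 0.02, 0, 0, 0]
    - [0.56, 0.14, 0.05, 0, 0, 0]
    - [0.84, 0.21, 0.07, 0, 0, 0]
    - [1.0, 0.31, 0.1, 0, 0, 0]
    - [1.0, 0.31, 0.1, 0, 0, 0]

```text
t: 1.4
tool_pos: [0.4906, -0.342, 0.3595]
orientation: [-2.868, -1.278, 0.001]
force: [-0.6, -0.1, -0.8]
opening: 0.093
gripper_force: 0.0
```

```bash
python3 -c "
from h import *
go(.5215,-.306,.36,-.735)
c=read_camera('wrist');save(c,'w1.png');np.save('w1.npy',c,allow_pickle=True)
print(proj(c,[.5215,-.306,.016]))"
```

```text
t 1.4 pos [ 0.4906 -0.342   0.3595] yaw -0.7321 F [-0.61 -0.09 -0.8 ]
rowlen 0.7581032044603683 0.018174047062011808
[0.2368, -0.0055, -0.0025, -0.0005, -0.0001, 0.0009]
[313.82825238 156.61483877]
```

View pics/w1.png

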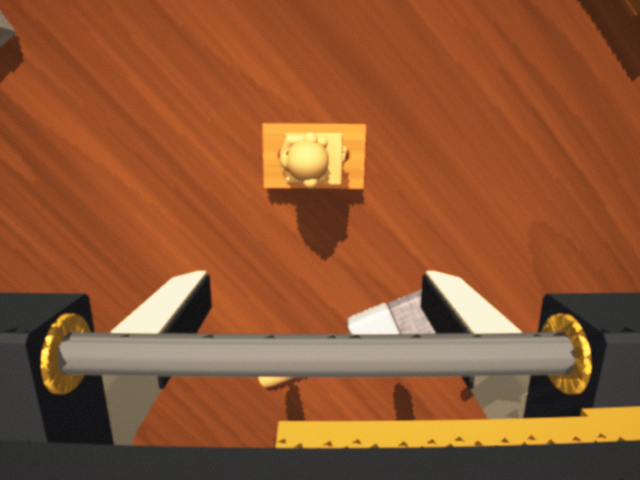

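The wrist view shows the carrier squarely at (263..366, 124..188), aligned with the gripper. I'll refine from this.

Run:
```python
from h import *
c=np.load("w1.npy",allow_pickle=True).item()
hsv=cv2.cvtColor(c["image"],cv2.COLOR_RGB2HSV)
w=(hsv[...,0]<28)&(hsv[...,2]>185)&(hsv[...,1]>60);r=np.zeros(w.shape,np.uint8);r[100:210,230:400]=w[100:210,230:400]*255
cs=max(cv2.findContours(r,0,2)[0],key=cv2.contourArea);e=cv2.minAreaRect(cs);print(e,cv2.boundingRect(cs))
for B in (cv2.boxPoints(e),[(263,124),(366,124),(365,188.5),(264,188.5)]):
    Q=np.array([onz(c,*p,.016) for p in B]);print(Q.mean(0),[round(float(np.linalg.norm(Q[i]-Q[i-1])),4) for i in range(4)])
    for i in(0,1,2,3): d=Q[i]-Q[i-1];print(round(float(np.arctan2(d[1],d[0])),3),end=" ")
```

```text
((313.5, 155.0), (66.0, 105.0), 90.0) (261, 122, 106, 67)
[ 0.52187673 -0.3051772   0.016     ] [0.0515, 0.0814, 0.0514, 0.0844]
0.807 -0.733 -2.275 2.409 [ 0.52182362 -0.30641839  0.016     ] [0.0503, 0.0799, 0.0503, 0.0812]
0.824 -0.733 -2.291 2.409
```

>>> arm_command:
  increments:
    - [0.237, -0.005, 0.05, 0, 0, 0]
    - [0.237, -0.005, 0.3, 0, 0, 0]
    - [0.237, -0.005, 0.5, 0, 0, 0]
    - [0.237, -0.005, 0.65, 0, 0, 0]
    - [0.237, -0.005, 0.65, 0, 0, 0]

```text
t: 2.08
tool_pos: [0.5177, -0.3078, 0.2278]
orientation: [-2.868, -1.27, 0.005]
force: [-0.5, 0.6, -0.2]
opening: 0.0929
gripper_force: 0.0
```

```bash
python3 -c "
from h import *
go(.5219,-.306,.207,-.733)"
```

```text
t 2.08 pos [ 0.5177 -0.3078  0.2278] yaw -0.7369 F [-0.54  0.59 -0.17]
rowlen 0.341430498637208 0.03889665297593121
[0.0207, 0.0102, 0.1042, -0.0019, 0.0003, -0.0012]
```

>>> arm_command:
  increments:
    - [0.015, 0.005, 0.05, 0, 0, 0]
    - [0.02, 0.01, 0.1, 0, 0, 0]
    - [0.02, 0.01, 0.1, 0, 0, 0]
    - [0.02, 0.01, 0.1, 0, 0, 0]
    - [0.02, 0.01, 0.1, 0, 0, 0]

```text
t: 2.7
tool_pos: [0.5243, -0.3063, 0.2113]
orientation: [2.871, 1.274, 0.001]
force: [-0.0, -0.6, -0.5]
opening: 0.0929
gripper_force: 0.0
```

```bash
python3 -c "
from h import *
go(.5219,-.306,.207,-.733)"
```

```text
t 2.7 pos [ 0.5243 -0.3063  0.2113] yaw -0.7354 F [-0.04 -0.58 -0.51]
rowlen 0.07859973964216929 0.01377269945568758
[-0.0068, -0.0099, 0.0214, 0.0003, -0.0, -0.0008]
```

>>> arm_command:
  increments:
    - [-0.005, -0.008, 0.015, 0, 0, 0]
    - [-0.005, -0.008, 0.015, 0, 0, 0]
    - [-0.005, -0.008, 0.015, 0, 0, 0]
    - [-0.005, -0.008, 0.015, 0, 0, 0]
    - [-0.005, -0.008, 0.015, 0, 0, 0]
  fingers: 1
  force: 25

```text
t: 3.32
tool_pos: [0.5223, -0.3059, 0.2078]
orientation: [2.872, 1.274, 0.0]
force: [0.6, 0.1, -0.3]
opening: 0.0479
gripper_force: 0.0
```

>>> arm_command:
  increments:
    - [0, 0, 0, 0, 0, 0]
    - [0, 0, 0, 0, 0, 0]
    - [0, 0, 0, 0, 0, 0]
    - [0, 0, 0, 0, 0, 0]
    - [0, 0, 0, 0, 0, 0]

```text
t: 3.95
tool_pos: [0.5222, -0.3058, 0.2078]
orientation: [-2.872, -1.274, 0.0]
force: [-1.1, 0.3, 0.7]
opening: 0.0397
gripper_force: 25.0
```

```bash
python3 -c "
from h import *
go(.5219,-.306,.207,-.733);print(read_state()['opening'],read_state()['gripper_force'])"
```

```text
t 3.95 pos [ 0.5222 -0.3058  0.2078] yaw -0.7355 F [-1.13  0.27  0.66]
rowlen 0.013726306515786492 0.013381646619418994
[-0.0017, -0.0006, 0.0039, -0.0, -0.0, -0.0008]
0.039687541521170544 25.000263154506683
```

>>> arm_command:
  increments:
    - [0, 0, -0.1, 0, 0, 0]
    - [0, 0, -0.25, 0, 0, 0]
    - [0, 0, -0.45, 0, 0, 0]
    - [0, 0, -0.65, 0, 0, 0]
    - [0, 0, -0.76, 0, 0, 0]

```text
t: 4.58
tool_pos: [0.5226, -0.3061, 0.3643]
orientation: [2.868, 1.273, 0.004]
force: [0.5, 1.0, -1.5]
opening: 0.04
gripper_force: 25.0
```

```bash
python3 -c "
from h import *
go(.5,.19,.36,-.167);print(read_state()['opening'],read_state()['gripper_force'])"
```

```text
t 4.58 pos [ 0.5226 -0.3061  0.3643] yaw -0.7355 F [ 0.54  0.95 -1.46]
rowlen 7.946599066026975 3.0443985073082707
[1.7634, -1.7484, 0.014, 0.0016, 0.0003, -0.181]
0.040032678612125304 24.99984920024872
```

>>> arm_command:
  increments:
    - [0.12, -0.12, 0, 0, 0, -0.03]
    - [0.3, -0.29, 0, 0, 0, -0.07]
    - [0.5, -0.48, 0, 0, 0, -0.11]
    - [0.7, -0.67, 0, 0, 0, -0.15]
    - [0.9, -0.87, 0, 0, 0, -0.181]

```text
t: 5.2
tool_pos: [0.5137, -0.054, 0.3613]
orientation: [2.394, 2.031, 0.002]
force: [0.2, 0.4, -1.3]
opening: 0.0399
gripper_force: 25.0
```

```bash
python3 -c "
from h import *
go(.508,.205,.36,-.167);print(read_state()['opening'],read_state()['gripper_force'])"
```

```text
t 5.2 pos [ 0.5137 -0.054   0.3613] yaw -0.1636 F [ 0.22  0.4  -1.3 ]
rowlen 4.145639266477103 0.021000174548052895
[1.2732, -0.2391, 0.0062, 0.0006, -0.0, 0.0011]
0.03994486383222043 24.998159408569336
```

>>> arm_command:
  increments:
    - [0.2, -0.04, 0, 0, 0, 0]
    - [0.42, -0.08, 0, 0, 0, 0]
    - [0.64, -0.12, 0, 0, 0, 0]
    - [0.86, -0.16, 0, 0, 0, 0]
    - [1.0, -0.19, 0, 0, 0, 0]

```text
t: 5.82
tool_pos: [0.5094, 0.1499, 0.3613]
orientation: [2.397, 2.03, 0.003]
force: [0.2, -0.1, -1.3]
opening: 0.0395
gripper_force: 25.0
```

>>> arm_command:
  increments:
    - [0.15, -0.03, 0, 0, 0, 0]
    - [0.25, -0.05, 0, 0, 0, 0]
    - [0.27, -0.05, 0, 0, 0, 0]
    - [0.27, -0.05, 0, 0, 0, 0]
    - [0.27, -0.05, 0, 0, 0, 0]

```text
t: 6.45
tool_pos: [0.509, 0.2019, 0.3598]
orientation: [2.4, 2.027, -0.0]
force: [-0.6, -0.7, -1.1]
opening: 0.0399
gripper_force: 25.0
```

```bash
python3 -c "
from h import *
c=read_camera('wrist');save(c,'w2.png');np.save('w2.npy',c,allow_pickle=True)
go(.5225,.295,.29,-.167);print(read_state()['opening'])
for p in((.5440,.2915,.059),(.501,.2988,.059),(.5225,.295,.045)):print(proj(c,p))"
```

```text
t 6.5 pos [0.509  0.2019 0.3597] yaw -0.168 F [-0.98 -0.03 -1.31]
rowlen 1.8730751776763779 0.005741651491875951
[0.4703, -0.0113, 0.3484, -0.0, 0.0001, -0.0003]
0.039835892605229926
[345.27446934  88.11976173]
[279.25514932  88.17369004]
[312.46896917  90.41170597]
```

View pics/w2.png

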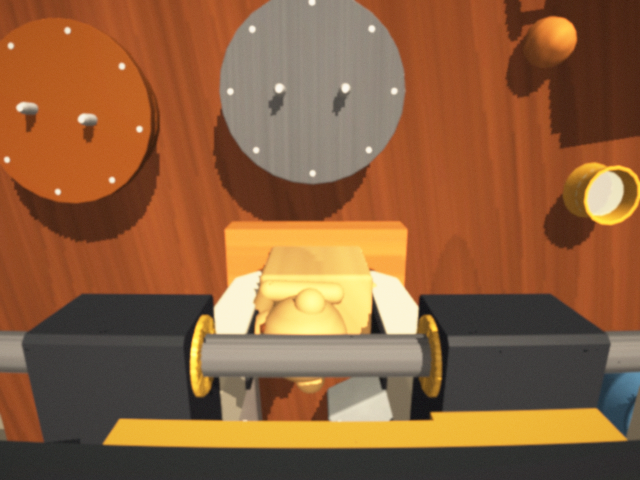

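Pegs appear at (345,88) and (279,88), matching the prediction. The carrier's lower front edge is at row 222, columns 226..407, and I'll use it to check the carving's pose in the grip.

Run:
```python
from h import *
c=np.load("w2.npy",allow_pickle=True).item();g=cv2.cvtColor(c["image"],cv2.COLOR_RGB2GRAY).astype(float)
s=read_state();A=R.from_rotvec(s["orientation"]);p=s["tool_pos"]
for z in(.207,.191): print([proj(c,p+A.apply([.025,y,z])).round(1).tolist() for y in(-.04,.04)])
for u in(240,320,395): print(u,[int(x) for x in g[216:252:1,u]])
def peg(u,v):
    w=g[v-5:v+6,u-6:u+7];w=np.clip(w-170,0,None);yy,xx=np.mgrid[v-5:v+6,u-6:u+7];return (xx*w).sum()/w.sum(),(yy*w).sum()/w.sum()
a,b=peg(345,88),peg(279,88);A1,B1=onz(c,*a,.058),onz(c,*b,.058);d=A1-B1;print(a,b,A1,B1,(A1+B1)/2,np.hypot(*d[:2]),np.arctan2(d[1],d[0]))
hsv=cv2.cvtColor(c["image"],cv2.COLOR_RGB2HSV)
row=hsv[226];w=np.where((row[200:430,0]<25)&(row[200:430,2]>170))[0]+200;print(w.min(),w.max())
```

```text
[[231.5, 221.2], [400.0, 221.1]]
[[224.1, 229.1], [407.4, 229.0]]
240 [109, 109, 107, 112, 113, 138, 152, 161, 163, 165, 164, 167, 170, 182, 190, 193, 192, 192, 192, 191, 191, 192, 192, 191, 192, 192, 193, 193, 193, 191, 189, 187, 188, 185, 187, 186]
320 [57, 58, 59, 62, 84, 124, 154, 166, 169, 166, 164, 167, 171, 182, 189, 194, 192, 193, 192, 192, 193, 193, 192, 192, 195, 196, 195, 194, 197, 198, 198, 200, 198, 200, 198, 200]
395 [108, 107, 107, 110, 118, 146, 160, 170, 168, 167, 164, 167, 171, 181, 187, 193, 192, 194, 192, 193, 193, 191, 191, 191, 193, 195, 194, 197, 197, 197, 196, 198, 198, 199, 200, 199]
(np.float64(345.1445361340335), np.float64(87.32158039509878)) (np.float64(278.9229287090559), np.float64(87.5069845857418)) [0.5440775  0.29210123 0.058     ] [0.50079349 0.29936599 0.058     ] [0.5224355  0.29573361 0.058     ] 0.04388943689109734 -0.16628936395984625
205 415
```

>>> arm_command:
  increments:
    - [0.1, 0, 0.05, 0, 0, 0]
    - [0.25, -0.005, 0.15, 0, 0, 0]
    - [0.4, -0.01, 0.3, 0, 0, 0]
    - [0.47, -0.01, 0.38, 0, 0, 0]
    - [0.47, -0.01, 0.38, 0, 0, 0]

```text
t: 7.12
tool_pos: [0.5215, 0.2968, 0.2811]
orientation: [-2.396, -2.029, 0.006]
force: [-0.9, -0.6, -1.6]
opening: 0.0402
gripper_force: 25.0
```

```bash
python3 -c "
from h import *
go(.5225,.2956,.253,-.167)"
```

```text
t 7.12 pos [0.5215 0.2968 0.2811] yaw -0.1655 F [-0.94 -0.6  -1.59]
rowlen 0.4495850862263202 0.024124525438074754
[-0.0047, 0.0062, 0.1403, -0.0012, 0.0007, 0.0005]
```

>>> arm_command:
  increments:
    - [-0.002, 0.003, 0.02, 0, 0, 0]
    - [-0.002, 0.003, 0.03, 0, 0, 0]
    - [-0.002, 0.003, 0.03, 0, 0, 0]
    - [-0.002, 0.003, 0.03, 0, 0, 0]
    - [-0.002, 0.003, 0.03, 0, 0, 0]

```text
t: 7.75
tool_pos: [0.5231, 0.2952, 0.2781]
orientation: [2.399, 2.028, 0.001]
force: [0.3, 0.3, -1.7]
opening: 0.0399
gripper_force: 25.0
```

```bash
python3 -c "
from h import *
go(.5225,.2956,.2528,-.167)"
```

```text
t 7.75 pos [0.5231 0.2952 0.2781] yaw -0.1671 F [ 0.26  0.32 -1.68]
rowlen 0.4048783519943516 0.0027837626074620906
[0.0013, -0.0034, 0.1265, 0.0001, -0.0001, -0.0]
```

Well aligned; descending slowly in two stages.

>>> arm_command:
  increments:
    - [0, -0.002, 0.03, 0, 0, 0]
    - [0, -0.002, 0.05, 0, 0, 0]
    - [0, -0.002, 0.07, 0, 0, 0]
    - [0, -0.002, 0.085, 0, 0, 0]
    - [0, -0.002, 0.085, 0, 0, 0]

```text
t: 8.38
tool_pos: [0.5225, 0.2953, 0.2603]
orientation: [-2.399, -2.028, 0.001]
force: [0.1, -0.3, -0.9]
opening: 0.0396
gripper_force: 25.0
```

```bash
python3 -c "
from h import *
go(.5225,.2956,.2528,-.167)"
```

```text
t 8.38 pos [0.5225 0.2953 0.2603] yaw -0.1669 F [ 0.13 -0.33 -0.94]
rowlen 0.12034397354781284 0.003672201439033187
[0.0014, -0.0002, 0.0376, -0.0002, 0.0001, 0.0]
```

>>> arm_command:
  increments:
    - [0, 0, 0.01, 0, 0, 0]
    - [0, 0, 0.02, 0, 0, 0]
    - [0, 0, 0.028, 0, 0, 0]
    - [0, 0, 0.034, 0, 0, 0]
    - [0, 0, 0.034, 0, 0, 0]

```text
t: 9.0
tool_pos: [0.5226, 0.2954, 0.2538]
orientation: [-2.399, -2.028, 0.0]
force: [0.1, 0.0, -1.3]
opening: 0.0396
gripper_force: 25.0
```

```bash
python3 -c "
from h import *
go(.5225,.2956,.2528,-.167)"
```

```text
t 9.0 pos [0.5226 0.2954 0.2538] yaw -0.1669 F [ 0.05  0.04 -1.29]
rowlen 0.016382127642609164 0.0012331354186906874
[0.0011, -0.0006, 0.005, -0.0001, 0.0, 0.0]
```

>>> arm_command:
  increments:
    - [0, 0, 0.004, 0, 0, 0]
    - [0, 0, 0.007, 0, 0, 0]
    - [0, 0, 0.01, 0, 0, 0]
    - [0, 0, 0.01, 0, 0, 0]
    - [0, 0, 0.01, 0, 0, 0]

```text
t: 9.62
tool_pos: [0.5227, 0.2955, 0.2527]
orientation: [2.399, 2.028, 0.001]
force: [-2.7, -1.0, 5.5]
opening: 0.04
gripper_force: 25.0
```

Contact force is about 7 N at z 0.2527, so the carrier is seated. Releasing.

>>> arm_command:
  increments:
    - [0, 0, -0.004, 0, 0, 0]
    - [0, 0, -0.004, 0, 0, 0]
    - [0, 0, -0.004, 0, 0, 0]
    - [0, 0, -0.004, 0, 0, 0]
    - [0, 0, -0.004, 0, 0, 0]
  fingers: -1

```text
t: 10.25
tool_pos: [0.5226, 0.2954, 0.2527]
orientation: [-2.399, -2.029, 0.0]
force: [0.3, 0.3, 0.0]
opening: 0.0851
gripper_force: 0.0
```

>>> arm_command:
  increments:
    - [0, 0, -0.05, 0, 0, 0]
    - [0, 0, -0.2, 0, 0, 0]
    - [0, 0, -0.4, 0, 0, 0]
    - [0, 0, -0.5, 0, 0, 0]
    - [0, 0, -0.53, 0, 0, 0]

```text
t: 10.88
tool_pos: [0.523, 0.2956, 0.3606]
orientation: [2.398, 2.028, 0.004]
force: [-0.8, -0.3, 0.2]
opening: 0.0925
gripper_force: 0.0
```

>>> arm_command:
  increments:
    - [-0.1, 0, 0, 0, 0, 0]
    - [-0.25, 0, 0, 0, 0, 0]
    - [-0.4, 0, 0, 0, 0, 0]
    - [-0.48, 0, 0, 0, 0, 0]
    - [-0.48, 0, 0, 0, 0, 0]
  fingers: 1

```text
t: 11.5
tool_pos: [0.5064, 0.1995, 0.3578]
orientation: [-2.4, -2.026, 0.002]
force: [0.3, 0.4, -0.2]
opening: 0.0478
gripper_force: 0.0
```

Run:
```python
from h import *
c=read_camera('wrist');save(c,'w3.png',(160,0,480,240),2.4);np.save('w3.npy',c,allow_pickle=True)
for x,z in((.04,.045),(.04,.061)):
  for sx in(-1,1):
    for sy in(-1,1):
      a=-.1665;e=np.array([np.cos(a),np.sin(a)]);f=np.array([-e[1],e[0]]);q=np.array([.5225,.2956])+sx*.04*e+sy*.025*f
      print(z,sx,sy,((proj(c,[*q,z])-[160,0])*2.4).round(0).tolist())
go(.553,.008,.29,-.167)
```

```text
0.045 -1 -1 [238.0, 294.0]
0.045 -1 1 [232.0, 112.0]
0.045 1 -1 [511.0, 293.0]
0.045 1 1 [516.0, 111.0]
0.061 -1 -1 [230.0, 293.0]
0.061 -1 1 [223.0, 100.0]
0.061 1 -1 [519.0, 292.0]
0.061 1 1 [525.0, 99.0]
t 11.55 pos [0.5066 0.2003 0.3581] yaw -0.1681 F [-0.39  0.61  0.49]
rowlen 3.3480027267315102 0.007171858071267653
[-0.9092, 0.3901, 0.3404, -0.0002, 0.0, -0.0003]
```

View pics/w3.png

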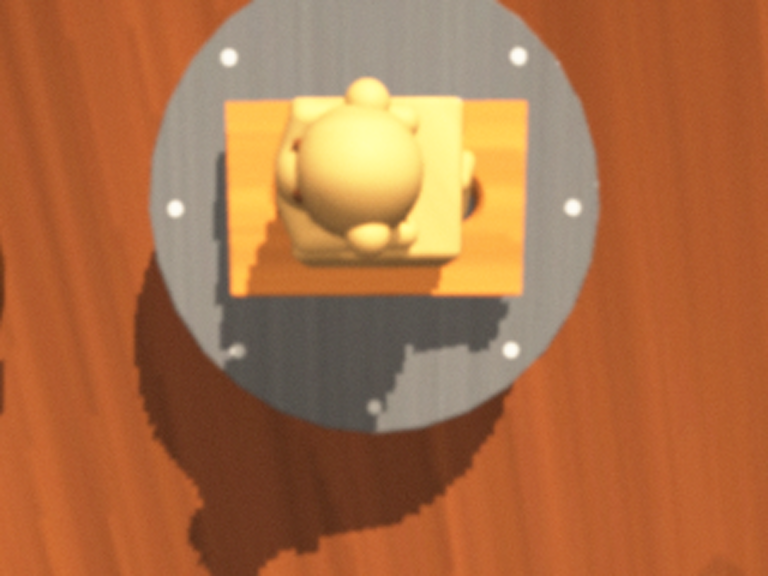

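The carving is seated: its carrier corners at (226,100), (527,100), (523,296) and (230,296) in the crop match the predicted ones. Next, the plunger.

>>> arm_command:
  increments:
    - [-0.2, 0.09, 0, 0, 0, 0]
    - [-0.45, 0.2, 0, 0, 0, 0]
    - [-0.7, 0.3, 0, 0, 0, 0]
    - [-0.88, 0.38, 0.05, 0, 0, 0]
    - [-0.91, 0.39, 0.15, 0, 0, 0]

```text
t: 12.18
tool_pos: [0.5544, 0.0069, 0.329]
orientation: [2.4, 2.025, 0.002]
force: [-0.3, 0.6, 0.2]
opening: 0.0003
gripper_force: 0.0
```

```bash
python3 -c "
from h import *
go(.553,.008,.275,-.167);print(read_state()['opening'])
c=read_camera('side');np.save('s4.npy',c,allow_pickle=True)
s=np.load('side0.npy',allow_pickle=True).item();hsv=cv2.cvtColor(s['image'],cv2.COLOR_RGB2HSV)
r=np.zeros(hsv.shape[:2],np.uint8);r[235:252,314:338]=(hsv[235:252,314:338,2]<70)*255
k=max(cv2.findContours(r,0,2)[0],key=cv2.contourArea);print(cv2.boundingRect(k),proj(s,[.553,.008,.079]),proj(s,[.553,.027,.079]),proj(s,[.572,.008,.079]))"
```

```text
t 12.18 pos [0.5544 0.0069 0.329 ] yaw -0.1691 F [-0.27  0.55  0.19]
rowlen 0.8639967368829801 0.01639403419081088
[0.0044, -0.0087, 0.2698, 0.0007, -0.0001, -0.0007]
0.00033977958265561886
(318, 247, 16, 5) [325.97891611 246.33140727] [322.51935648 240.92356179] [333.48428258 243.84067166]
```

>>> arm_command:
  increments:
    - [0, -0.005, 0.1, 0, 0, 0]
    - [0, -0.005, 0.2, 0, 0, 0]
    - [0, -0.005, 0.27, 0, 0, 0]
    - [0, -0.005, 0.27, 0, 0, 0]
    - [0, -0.005, 0.27, 0, 0, 0]

```text
t: 12.85
tool_pos: [0.5526, 0.0087, 0.2753]
orientation: [2.398, 2.029, 0.001]
force: [-0.1, -0.7, 0.3]
opening: 0.0004
gripper_force: 0.0
```

```bash
python3 -c "
from h import *
c=read_camera('side');save(c,'s5.png',(260,170,400,290),5);go(.553,.008,.265,-.167)"
```

```text
t 12.9 pos [0.5528 0.0086 0.2756] yaw -0.1668 F [ 0.12 -0.89  0.17]
rowlen 0.17002286481539844 0.007466060813917698
[-0.0026, 0.0015, 0.053, 0.0004, -0.0, 0.0001]
```

View pics/s5.png

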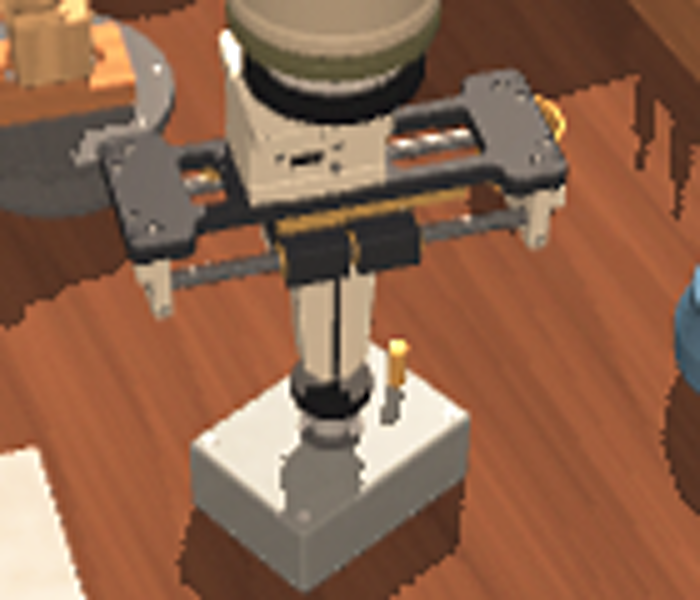

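The shut fingertips are centred over the black cap at about (333,385), and the gauge post is clear at (398,350). Pressing in stages.

>>> arm_command:
  increments:
    - [0, 0, 0.02, 0, 0, 0]
    - [0, 0, 0.04, 0, 0, 0]
    - [0, 0, 0.06, 0, 0, 0]
    - [0, 0, 0.07, 0, 0, 0]
    - [0, 0, 0.07, 0, 0, 0]

```text
t: 13.52
tool_pos: [0.5525, 0.0084, 0.2609]
orientation: [2.399, 2.028, 0.0]
force: [-0.4, -0.9, 3.6]
opening: 0.0002
gripper_force: 1.8
```

3.6 N at 4 mm fits the spring; 6 mm more.

>>> arm_command:
  increments:
    - [0, 0, 0.008, 0, 0, 0]
    - [0, 0, 0.016, 0, 0, 0]
    - [0, 0, 0.024, 0, 0, 0]
    - [0, 0, 0.03, 0, 0, 0]
    - [0, 0, 0.03, 0, 0, 0]

```text
t: 14.15
tool_pos: [0.5525, 0.0084, 0.2549]
orientation: [2.399, 2.028, 0.0]
force: [-0.7, 0.5, 6.1]
opening: 0.0002
gripper_force: 3.0
```

>>> arm_command:
  increments:
    - [0, 0, 0, 0, 0, 0]
    - [0, 0, 0, 0, 0, 0]
    - [0, 0, 0, 0, 0, 0]
    - [0, 0, 0, 0, 0, 0]
    - [0, 0, 0, 0, 0, 0]

```text
t: 14.78
tool_pos: [0.5525, 0.0084, 0.2551]
orientation: [2.399, 2.028, 0.0]
force: [-1.3, -0.8, 6.3]
opening: 0.0004
gripper_force: 3.0
```

The force is 6.2 N and the tip height 69 mm, which is half travel. Handing in.

```bash
python3 -c "
from plant import *
print(close_job())"
```

```text
the job is handed in; nothing more can be done
None
```

I seated the monkey on the grey turntable's pegs and let it go, then handed the job in with the fingers still holding the plunger at about half travel (6 N, tip at 69 mm); the hand-in gave no verdict.

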